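Dip the release-oil tank and hold the gauge rod level for reading

TASK

Check the release-oil tank beside the waffle irons: take the gauge rod from its rest by the square handle, slide it down the tank's slanting guide tube until its collar stops flat on the tube's rim, keep it there for a moment, and draw it right out again; be gentle, never pressing the rod against the tank with more than 30 N (about 3 kg). Finish still holding the rod in the gripper, level and still, with its tip about 10 cm above the middle of the white tile, so that it can be read. Leave everything else on the table where it is.

Things in the scene. Friction and masses are not known exactly. Their poses are not given: they have to be found in the camera images.
- gauge: Loose gauge rod, 0.15 kg, 206 mm long, level in its rest. Origin: middle of the black square handle (90 mm long, 20 x 20 mm across), on the rod's axis; +x along the rod to its tip; z starts up. Along +x: handle to 45 mm, neck 12 mm thick to 55, steel collar 36 mm across from 55 to 61, plain steel rod 10 mm thick from 61 to the rounded tip at 161 mm. Grip the handle's sides at the origin, from above.
- gauge_tip (a point): The very end of the gauge rod, on its axis, 161 mm from the handle's middle.
- gauge_collar (a point): Centre of the collar's face that looks towards the tip, on the rod's axis, 61 mm from the handle's middle.
- dip_tube: Guide tube fixed to the tank, slanting 40 degrees from level, mouth centre 155 mm above the table. Origin: centre of the mouth, in the rim's plane; +x points straight down the bore. Rim 31 mm outside; bore narrows from 23 mm at the rim to 17 mm in 16 mm, then is straight and free to 110 mm: the collar stops on the rim (a rigid stop) with the tip 100 mm down.
- tank: The fixed low steel oil tank, 180 x 160 mm and 124 mm high, which carries the guide tube on the side of its own +y axis. Origin: centre of its underside. The mouth of the tube lies 170 mm from the origin along the tank's +y; the bore runs down towards the tank.
- rest: Fixed rest: steel base 170 x 70 x 6 mm with two white notched posts. Origin: on the table under the handle's middle; +x along the rod to its tip. The rear post carries the last 13 mm of the handle, the other the bare rod 88 mm ahead of the origin; the rod's axis lies 55 mm above the table, lips reach 58 mm; the handle's middle is free on both sides; the rod lifts straight up.
- tile_top (a point): Centre of the top of the fixed white ceramic tile, 100 x 100 mm and 8 mm thick, lying on the table.
- waffle_a: A round waffle, 80 mm across, 9 mm thick, on the table. A bystander, loose: leave it where it is.
- waffle_b: A round waffle, 80 mm across, 9 mm thick, on the table. A bystander, loose: leave it where it is.
- waffle_c: A round waffle, 80 mm across, 9 mm thick, on the table. A bystander, loose: leave it where it is.
- puck: A pale round dough puck, 44 mm across, 16 mm thick, on the table. A bystander, loose: leave it where it is.
- jar: A jar 64 mm across and 110 mm high, standing on the table. A bystander, loose: leave it where it is.
- cup: A white plastic cup, 84 mm across and 80 mm high, standing on the table. A bystander, loose: leave it where it is.
- spatula: A wooden spatula lying flat near the far edge of the table. A bystander, loose: leave it where it is.
Not all that is in view belongs to the job. What is meant by the part that bears tile_top is not purple, and is the larger of those in its own colour.

How it is judged:
By the outcome, as a careful person would: the job done as asked, in the order asked, and still so for the second after the job is handed in, while the arm keeps its last pose, push and grip.
It also fails if it takes over 54 s, if anything falls off the work surface, if the arm or the gripper's body presses on something with over 40 N, if the wrist force passes 120 N, or if a joint passes its speed limit or range.

ROBOT

A 6-joint arm with a two-finger parallel gripper is mounted at the origin on the work surface. World frame = base frame: x ahead of the robot, y to its left, z up, the work surface at z = 0. Lengths are in mm, angles in rad, forces in N, time in s.
With the tool pointing down it reaches from about 350 to 775 mm from the base axis. Payload 7.3 kg.
Tool frame: the origin (TCP) lies midway between the tips of the shut fingers; the grasp point (between the pads) lies behind it (r.grip_point_offset is the z of the grasp point in the tool frame, in mm); z points along the fingers, y is the line along which they close (so a half turn about z gives the same grasp; the last joint's range is limited). The gripper opens to 92 mm and grips with 3 to 60 N. Pads are 19 mm wide; open, the fingers measure 130 mm over their backs; the gripper's body (75 mm by 190 mm) begins 47 mm behind the grasp point.
Start: joints at [-1.479, 0.342, 1.524, -0, 1.275, -0.146], TCP at [123.693, -510.24, 226.741] pointing down, gripper open.
Joint ranges: [-2.53, 2.53], [-0.77, 2.02], [0.04, 2.7], [-1, 4.14], [0.28, 2.66], [-3.11, 3.11]. Speed limits (rad/s): [2.57, 2.57, 3.14, 3.14, 3.14, 3.14].

INTERFACE

Orientations are given as a unit quaternion [w, x, y, z].
In Python, from workcell import r gives the robot as it stands. The module is installed in compiled form; this text tells all that it offers.
- The arm moves only by the tool play_rows, never from a script. Its argument "targets" is a list of rows, each a list of 7 numbers: the shift along the tool's x, y, z in mm, then the turn, a rotation vector about the tool's x, y, z in degrees, then the finger opening in mm, from 0 to 91.8. In form: [[dx, dy, dz, wx, wy, wz, gripper], ...]. A call has 1 to 20 rows; each row shifts and turns the commanded pose from where the row before left it, along the tool's axes as they then stand; what a row does not reach is not made up. A row lasts 1/10 s, in which the tool goes at most 50 mm and 8.59 degrees, less where a joint would pass 70% of its speed; a pose out of reach is approached as far as the arm can. A call with a gripper value outside its range is refused whole. The fingers move at their own pace and stop on an object; "squeeze" is the grip in N (left out, the last holds). Time passes only in rows, so rows that do not move let the fingers close. It gives the time, the measured TCP pose, the force, the opening and the grip force at its end, in the units of the state.
- r.sense(): the state, without advancing time (a new reading comes with each control period).
- r.grab_frame(name): name is "side" or "top"; returns (picture, depth): 400x640x3 uint8, red, green, blue; 400x640 float32, mm along the optical axis (not along the pixel's ray), 0 where there is no reading.
- r.get_calibration(name): a dict with "fx", "fy", "cx", "cy" (pixels), "origin" and "attitude" of the camera in the world. Camera axes: x right, y up, looking along -z (the intrinsics and any distortion apply to the point x, -y, -z); pixel columns grow to the right and rows downward; lengths in mm; the calibration is good to about 2 mm. A picture is of the moment at which its call begins. get_calibration takes no time and is no camera call.
- r.hand_in(): hands the job in; it is judged then, once.
Trained networks look in the newest picture that a camera, given by its name, has taken for a name from the list of things; names that differ only in an ending like _2 or _b are one class to them, and where a whole thing is asked for, a point or a joint stands for the part that bears it (a point fixed in the world has none). Each returns a list of dicts, best first, with "confidence" (0 to 1); they miss things now and then, are a little off and sometimes report something else, mostly with a low value. They report only what shows in the picture. A call takes as long as a camera call. They do not tell look-alikes from the thing itself.
- r.look_for(camera, query): "point" ([row, column] in pixels, amid what is visible of it).
The state is a dict: "time": time; "joint_pos": joint angles; "qd": joint speeds; "tau": joint torques, N m; "tool_pos": TCP position; "orientation": TCP orientation; "ft_force": force on the tool from outside, world axes, zero at the start; "moment": the same for the moment, N m; "finger_gap": finger opening in mm; "gripper_force": force on a finger pad.
Only numpy, scipy, OpenCV 4.12 (cv2) and the standard library are available. Lean on these libraries where they do the work, as an engineer would, in place of code of your own. Each camera call takes 0.05 s, during which the arm holds its last target. There are 200 camera calls.

## Working session

There is one attempt and no reset: what is moved stays moved. The work goes in short steps, Python scripts to look and compute and a tool call to move; the robot and the scene stay as the last step left them, time stands still between calls to the robot, and variables do not carry over. Pictures are saved under pics/ and viewed, at most 10 in all, crops included, and the job is handed in when it is done.

Besides the shell and the picture viewer there is one more tool, called after "Call:" as a command line: name --pt "numbers of a row" for each row, then --argument value for the rest. play_rows: Moves the arm, as the interface text tells. Its arguments: {"type":"object","properties":{"targets":{"type":"array","items":{"type":"array","items":{"type":"number"}}},"squeeze":{"type":"number"}},"required":["targets"]}

```bash
mkdir -p pics
cat > h.py <<'E'
import numpy as np, cv2
from workcell import r
from scipy.spatial.transform import Rotation as R
def att(a):
    a=np.array(a,float)
    return a if a.shape==(3,3) else R.from_quat(a[[1,2,3,0]]).as_matrix()
def cloud(name):
    im,d=r.grab_frame(name); c=r.get_calibration(name)
    v,u=np.mgrid[:400,:640]
    P=np.stack([(u-c['cx'])/c['fx']*d,-(v-c['cy'])/c['fy']*d,-d],-1)
    W=P@att(c['attitude']).T+np.array(c['origin']); W[d==0]=np.nan
    return im,d,W
E
python3 - <<'E'
from h import *
for n in ['top','side']:
    im,d,W=cloud(n); cv2.imwrite(f'pics/{n}0.png',im[:,:,::-1]); np.savez(f'{n}0.npz',im=im,d=d,W=W)
    print(n,r.get_calibration(n))
    for q in ['gauge','gauge_tip','gauge_collar','dip_tube','tank','rest','tile_top']:
        for o in r.look_for(n,q)[:3]:
            p=np.array(o['point']); i,j=np.round(p).astype(int)
            print(q,p.round(),round(o['confidence'],2),W[i,j].round())
print(r.sense(), r.grip_point_offset)
E
```

```text
top {'fx': 460.80798923944343, 'fy': 460.80798923944343, 'cx': 322.4908505433067, 'cy': 195.07701347183482, 'origin': array([ 356.4163681 ,   46.91296826, 1225.31494827]), 'attitude': array([-0.69465053, -0.05390434,  0.0575483 ,  0.7150127 ])}
gauge [197. 233.] 0.94 [542. 266.  67.]
gauge_tip [196. 236.] 0.74 [545. 259.  64.]
gauge_collar [196. 240.] 0.84 [545. 249.  60.]
dip_tube [221. 396.] 0.63 [ 462. -133.  139.]
tank [215. 443.] 0.74 [ 475. -250.  121.]
tank [147. 204.] 0.62 [693. 357.   4.]
rest [206. 242.] 0.71 [527. 253.   6.]
rest [149. 273.] 0.32 [679. 168.  14.]
tile_top [312. 435.] 0.7 [ 237. -243.    5.]
tile_top [148. 202.] 0.65 [689. 362.   6.]
tile_top [153. 377.] 0.58 [ 661. -113.    9.]
side {'fx': 419.0339265564717, 'fy': 419.0339265564717, 'cx': 326.65416185784284, 'cy': 203.38745109940368, 'origin': array([-132.92614588,  914.61197744,  740.34787055]), 'attitude': array([-0.2702641 , -0.16199785,  0.4830874 ,  0.81690916])}
gauge [258. 271.] 0.86 [541. 267.  67.]
gauge [263. 212.] 0.53 [640. 385.  77.]
gauge_tip [257. 272.] 0.55 [545. 259.  64.]
gauge_collar [25
[... 370 characters left out ...]
ime': 0.8, 'joint_pos': array([-1.47898287e+00,  3.41961171e-01,  1.52412214e+00, -2.15691015e-05,
        1.27541171e+00, -1.45969734e-01]), 'qd': array([ 0.00085437, -0.00141794, -0.00168203,  0.00011176, -0.00113425,
        0.00109511]), 'tau': array([ 2.01315437e-03, -4.31082416e+01, -2.44471675e+01,  7.20298151e-02,
        4.84479382e-02,  1.30859100e-06]), 'tool_pos': array([ 123.69408286, -510.22422198,  226.75293282]), 'orientation': array([ 4.85167314e-05,  9.92940342e-01,  1.18614815e-01, -1.16354755e-05]), 'ft_force': array([-0.03090251,  0.49738988, -0.30821575]), 'moment': array([0.00824082, 0.03895931, 0.04038701]), 'gripper_force': 0.0, 'finger_gap': 91.66237831601761} -18.8
```

View pics/top0.png

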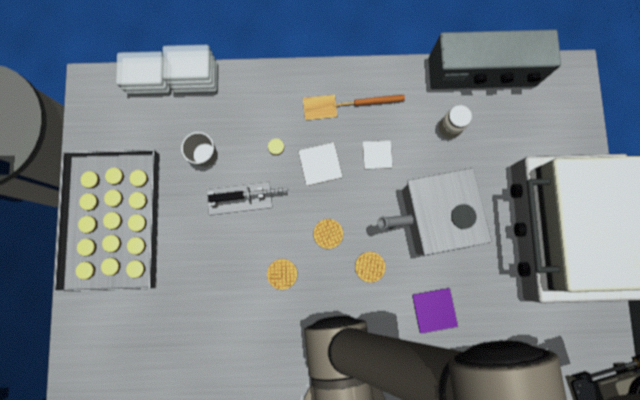

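View pics/side0.png

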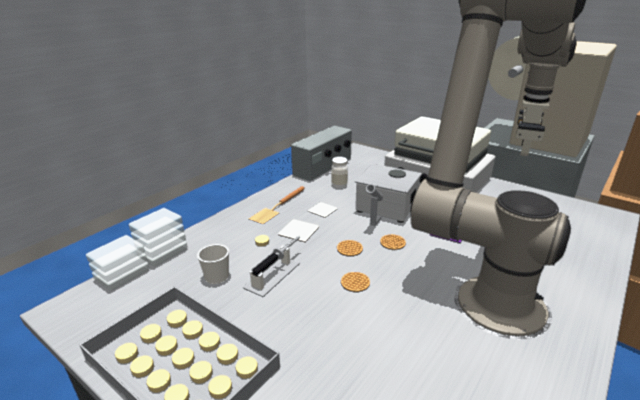

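The top picture shows the gauge in its rest around (193,248), tip to the right. The large white tile is at (163,320), with the smaller one at (154,377). The tank is at (212,447) and its tube mouth near (224,375). Next I'll measure them more closely.

Run:
```python
from h import *
for n in ['top','side']:
    f=np.load(n+'0.npz'); im=f['im'].astype(int);W=f['W']; X,Y,Z=W[...,0],W[...,1],W[...,2]
    def box(a,b,c,d): return (X>a)&(X<b)&(Y>c)&(Y<d)
    t=box(400,450,100,200); print(n,'table z',np.nanmedian(Z[t]))
    # gauge
    m=box(480,600,150,350)&(Z>40)&(Z<90); P=W[m]; c=np.median(P[:,:2],0)
    dark=m&(im.max(-1)<70); 
    vx,vy,x0,y0=cv2.fitLine(P[:,:2].astype(np.float32),cv2.DIST_HUBER,0,.01,.01).ravel()
    if vy>0: vx,vy=-vx,-vy
    s=(P[:,0]-x0)*vx+(P[:,1]-y0)*vy
    D=W[dark]; sd=(D[:,0]-x0)*vx+(D[:,1]-y0)*vy
    print('gauge n',len(P),'yaw',np.degrees(np.arctan2(vy,vx)),'p0',x0,y0,'s',np.percentile(s,[0,2,98,100]),'dark',np.percentile(sd,[0,2,98,100]),'ztop',np.median(D[:,2]))
    for q in (s.min()+206-161, ) : pass
    a=np.percentile(s,99.5); print(' origin from tip',x0+vx*(a-161),y0+vy*(a-161),'from dark ctr',x0+vx*np.mean(np.percentile(sd,[1,99])),y0+vy*np.mean(np.percentile(sd,[1,99])))
    # profile
    for k in np.arange(-120,130,12):
        b=(s>=k)&(s<k+12)
        if b.sum()>2:
            w=-(P[b,0]-x0)*vy+(P[b,1]-y0)*vx; print('  ',k,b.sum(),w.min().round(),w.max().round(),P[b,2].max().round())
    # tank top
    m=box(350,620,-360,-140)&(Z>112)&(Z<132); P=W[m]
    rc=cv2.minAreaRect(P[:,:2].astype(np.float32)); print('tank',rc,np.median(P[:,2]))
    # tube
    m=box(400,520,-150,-60)&(Z>100)&(Z<190); P=W[m]; print('tube n',len(P),P.min(0).round(),P.max(0).round())
    if len(P)>5:
        order=np.argsort(-P[:,1])[:25]; print(P[order].round())
    # tile
    m=box(600,710,-30,130)&(im.min(-1)>170)&(Z<20)&(Z>-5); P=W[m]; 
    print('tile',cv2.minAreaRect(P[:,:2].astype(np.float32)),P[:,:2].mean(0),np.median(P[:,2]),len(P))
    o=cv2.resize(f['im'][190:250,340:420] if n=='top' else f['im'][170:240,350:430],None,fx=6,fy=6,interpolation=cv2.INTER_CUBIC)
    g=cv2.resize(f['im'][170:230,200:300] if n=='top' else f['im'][225:295,235:310],None,fx=6,fy=6,interpolation=cv2.INTER_CUBIC)
    h=min(o.shape[0],g.shape[0]); cv2.imwrite(f'pics/{n}z.png',np.hstack([o[:h],g[:h]])[:,:,::-1][:, :]) if 0 else None
    globals()[n+'o']=o
cv2.imwrite('pics/tubez.png',np.vstack([topo[:360,:480],sideo[:240+180-180,:480]])[:600,:,::-1])
```

```text
top table z -1.2313214122309546
gauge n 556 yaw -83.937996 p0 547.71924 246.63313 s [-85.54429725 -82.96771548  89.16474944  95.43051235] dark [-83.25287861 -80.63133264   3.56115669  20.98429165] ztop 62.86386143046411
 origin from tip 540.6955486044823 312.77053405670904 from dark ctr 543.6896677912696 284.5769106511873
   -96 7 -13.0 18.0 60.0
   -84 66 -15.0 20.0 68.0
   -72 46 -10.0 18.0 67.0
   -60 40 -8.0 12.0 69.0
   -48 43 -8.0 11.0 68.0
   -36 41 -9.0 11.0 67.0
   -24 39 -8.0 10.0 68.0
   -12 42 -8.0 11.0 67.0
   0 31 -8.0 10.0 68.0
   12 55 -16.0 19.0 73.0
   24 19 -4.0 5.0 62.0
   36 35 -11.0 13.0 65.0
   48 37 -12.0 13.0 61.0
   60 18 -4.0 6.0 63.0
   72 17 -5.0 4.0 62.0
   84 20 -4.0 5.0 63.0
tank ((480.73101806640625, -243.5189666748047), (186.36061096191406, 213.2952117919922), 9.581997871398926) 123.32079948605246
tube n 266 [ 442. -150.  115.] [476. -88. 168.]
[[461. -88. 141.]
 [459. -88. 139.]
 [451. -89. 145.]
 [465. -90. 149.]
 [456. -90. 145.]
 [467. -90. 147.]
 [463. -90. 145.]
 [458. -90. 143.]
 [454. -90. 140.]
 [461. -90. 142.]
 [448. -92. 145.]
 [464. -92.
[... 1263 characters left out ...]
 [472. -87. 167.]
[[ 461.  -87.  146.]
 [ 462.  -88.  148.]
 [ 455.  -88.  147.]
 [ 447.  -89.  145.]
 [ 458.  -89.  145.]
 [ 452.  -90.  147.]
 [ 452.  -90.  144.]
 [ 467.  -90.  159.]
 [ 467.  -91.  149.]
 [ 468.  -92.  151.]
 [ 443.  -93.  152.]
 [ 457.  -93.  140.]
 [ 447.  -93.  147.]
 [ 469.  -94.  154.]
 [ 447.  -94.  150.]
 [ 440.  -94.  156.]
 [ 451.  -95.  145.]
 [ 463.  -96.  145.]
 [ 467.  -97.  146.]
 [ 468.  -97.  164.]
 [ 472.  -97.  159.]
 [ 446.  -98.  146.]
 [ 447.  -99.  152.]
 [ 466.  -99.  167.]
 [ 469. -100.  148.]]
tile ((655.0538940429688, 49.72074890136719), (159.44947814941406, 109.46326446533203), 89.96153259277344) [654.85926724  53.91782611] 7.193095150401291 747
```

View pics/tubez.png

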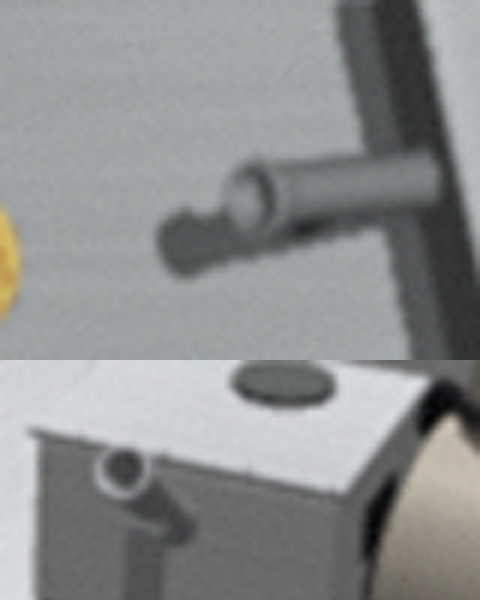

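The crops show the tube's rim clearly, at about (224,381) in top and (188,371) in side. I'll do one refined fit for the gauge, tube axis and tile.

Run:
```python
from h import *
from scipy.optimize import least_squares
A=[]
for n in ['top','side']:
    f=np.load(n+'0.npz'); im=f['im'].astype(int);W=f['W'].copy(); 
    W[...,2]-=(-1.2 if n=='top' else .85)
    X,Y,Z=W[...,0],W[...,1],W[...,2]
    def box(a,b,c,d): return (X>a)&(X<b)&(Y>c)&(Y<d)
    m=box(480,600,80,230)&(Z>51)&(Z<70); P=W[m]; print(n,'rod tip y',np.sort(P[:,1])[:6].round(1),'x near tip',np.median(P[P[:,1]<190][:,0]),np.median(P[P[:,1]<190][:,1]))
    m=box(480,600,265,312)&(Z>58)&(Z<70)&(im.max(-1)<90); P=W[m]; print(' handle mid',P.mean(0),len(P))
    m=box(480,600,222,250)&(Z>66); P=W[m]; print(' collar top',P.mean(0) if len(P) else 0,len(P))
    m=(box(380,600,-350,-165)&(Z>117)&(Z<130)).astype(np.uint8)
    m=cv2.morphologyEx(m,cv2.MORPH_OPEN,np.ones((5,5)))
    k,l,st,ce=cv2.connectedComponentsWithStats(m); i=1+np.argmax(st[1:,4]); print(' tank',cv2.minAreaRect(W[l==i][:,:2].astype(np.float32)))
    m=box(420,500,-135,-60)&(Z>95)&(Z<175); A.append(W[m])
def fit(P):
    def unpack(p):
        h=np.array([-np.sin(p[2]),np.cos(p[2]),0]); u=np.r_[h[:2]*np.cos(np.radians(40)),np.sin(np.radians(40))] # outward
        return np.array([p[0],p[1],155.]),u,h
    def res(p):
        c,u,h=unpack(p); q=P-c; a=q@u; rr=np.linalg.norm(q-a[:,None]*u,axis=1)
        # hollow finite cylinder: outer wall or rim disc
        return np.where(a>0,np.hypot(a,np.maximum(rr-15.5,0)),np.minimum(abs(rr-15.5),np.hypot(a,np.maximum(np.maximum(rr-15.5,11.5-rr),0))))
    s=least_squares(res,[457,-103,.13],loss='soft_l1',f_scale=1.5); c,u,h=unpack(s.x)
    print('tube fit',s.x[:2],np.degrees(s.x[2]),'n',len(P),'med res',np.median(abs(res(s.x))),'tank o',(c-170*h)[:2])
fit(A[0]);fit(A[1]);fit(np.vstack(A))
```

```text
top rod tip y [128.9 129.  129.1 129.1 131.3 131.4] x near tip 556.5204731794236 158.44752575255967
 handle mid [544.5165158  288.03158386  64.40135543] 144
 collar top [550.0892892  232.02706519  70.24826317] 33
 tank ((484.44921875, -264.7815246582031), (185.70730590820312, 167.0172119140625), 9.339848518371582)
side rod tip y [130.  133.3 133.5 133.7 134.5 136.4] x near tip 555.2458096292664 160.62545478549634
 handle mid [541.28383965 288.86051056  63.97072969] 90
 collar top [548.88319667 230.52830426  69.42609083] 22
 tank ((484.1048583984375, -262.10943603515625), (188.3707733154297, 166.94053649902344), 8.073408126831055)
tube fit [455.55224697 -96.41667305] 17.034477597824313 n 213 med res 2.158401728893164 tank o [ 505.35325497 -258.95854336]
tube fit [453.7672112  -95.13217625] 18.526445031170105 n 125 med res 2.789106557405489 tank o [ 507.78340629 -256.32228347]
tube fit [454.33887597 -95.97169045] 17.80141713309472 n 338 med res 2.3589138061979256 tank o [ 506.31108123 -257.83240181]
```

Call:
play_rows --pt "0 0 -50 0 0 8.5 60" --pt "0 0 -50 0 0 8.5 60" --squeeze 8

```text
time: 1.0
tool_pos: [123.6, -509.4, 326.9]
orientation: [-0.002, 0.999, -0.032, -0.0]
ft_force: [-0.2, -1.3, 0.8]
finger_gap: 79.9
gripper_force: 0.0
```

Call:
play_rows --pt "0 0 0 0 0 -8.2 60" --pt "0 0 0 0 0 -8.2 60" --pt "0 0 0 0 0 -8.2 60" --pt "0 0 0 0 0 -8.2 60" --pt "0 0 0 0 0 -8.2 60" --pt "0 0 0 0 0 -8.2 60" --pt "0 0 0 0 0 -8.2 60" --pt "0 0 0 0 0 -8.2 60" --pt "0 0 0 0 0 -8.2 60" --pt "0 0 0 0 0 -8.2 60" --pt "0 0 0 0 0 -8.2 60" --pt "0 0 0 0 0 -8.2 60"

```text
time: 2.2
tool_pos: [123.7, -510.2, 326.7]
orientation: [0.0, 0.673, 0.739, -0.0]
ft_force: [-0.2, -0.8, -0.3]
finger_gap: 60.2
gripper_force: 0.0
```

Call:
play_rows --pt "22.8 37.7 0 0 0 0 60" --pt "22.8 37.7 0 0 0 0 60" --pt "22.8 37.7 0 0 0 0 60" --pt "22.8 37.7 0 0 0 0 60" --pt "22.8 37.7 0 0 0 0 60" --pt "22.8 37.7 0 0 0 0 60" --pt "22.8 37.7 0 0 0 0 60" --pt "22.8 37.7 0 0 0 0 60" --pt "22.8 37.7 0 0 0 0 60" --pt "22.8 37.7 0 0 0 0 60" --pt "34 13 0 0 0 0 60" --pt "34 13 0 0 0 0 60" --pt "34 13 0 0 0 0 60" --pt "34 13 0 0 0 0 60" --pt "34 13 0 0 0 0 60" --pt "34 13 0 0 0 0 60" --pt "34 13 0 0 0 0 60" --pt "34 13 0 0 0 0 60" --pt "0 0 0 0 0 0 60"

```text
time: 4.1
tool_pos: [559.5, 33.9, 326.4]
orientation: [-0.001, 0.674, 0.739, 0.001]
ft_force: [-0.4, 0.2, 0.7]
finger_gap: 59.9
gripper_force: 0.0
```

Call:
play_rows --pt "42.6 1.2 0 0 0 0 60" --pt "42.6 1.2 0 0 0 0 60" --pt "42.6 1.2 0 0 0 0 60" --pt "42.6 1.2 0 0 0 0 60" --pt "42.6 1.2 0 0 0 0 60" --pt "42.6 1.2 0 0 0 0 60" --pt "0 0 43 0 0 0 60" --pt "0 0 43 0 0 0 60" --pt "0 0 43 0 0 0 60" --pt "0 0 43 0 0 0 60" --pt "0 0 43 0 0 0 60" --pt "0 0 0 0 0 0 60"

```text
time: 5.3
tool_pos: [540.3, 283.0, 105.7]
orientation: [-0.003, 0.676, 0.737, -0.006]
ft_force: [-0.8, -1.1, 0.2]
finger_gap: 60.1
gripper_force: 0.0
```

Run:
```python
from h import *
im,d,W=cloud('side'); cv2.imwrite('pics/s1.png',cv2.resize(im[170:310,180:360],None,fx=4,fy=4)[:,:,::-1]); s=r.sense(); print(s['tool_pos'],s['time'])
```

```text
[542.510558   283.94211036 109.56487305] 5.35
```

View pics/s1.png

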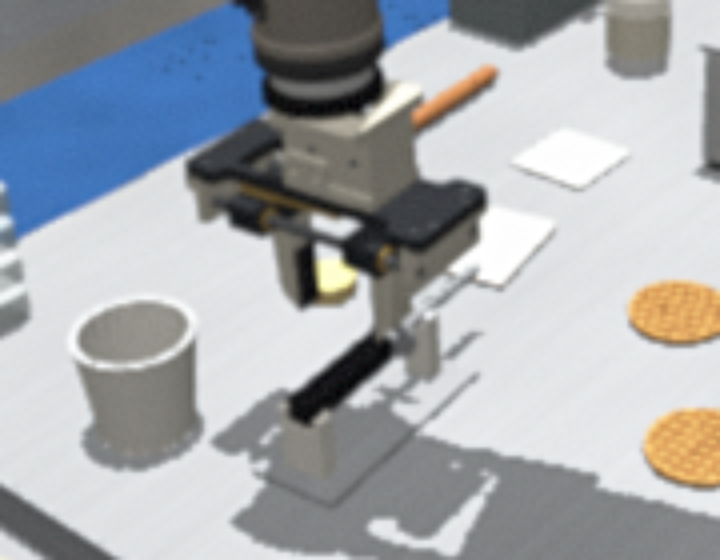

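The gripper is straddling the handle correctly, with the side image showing it just above and the cup clear at left. I'll go down and close gently.

Call:
play_rows --pt "1 0.3 14.7 0 0 0 60" --pt "1 0.3 14.7 0 0 0 60" --pt "1 0 14.7 0 0 0 60" --pt "1 0 14.7 0 0 0 60" --pt "1 0 14.7 0 0 0 60" --pt "0 0 0 0 0 0 60" --pt "0 0 0 0 0 0 40" --pt "0 0 0 0 0 0 24" --pt "0 0 0 0 0 0 15" --pt "0 0 0 0 0 0 12" --pt "0 0 0 0 0 0 12" --pt "0 0 0 0 0 0 12" --pt "0 0 0 0 0 0 12" --squeeze 8

```text
time: 6.65
tool_pos: [544.4, 290.3, 38.5]
orientation: [0.0, 0.675, 0.737, 0.0]
ft_force: [2.6, -0.1, 1.8]
finger_gap: 20.1
gripper_force: 8.0
```

Call:
play_rows --pt "0 0 0 0 0 0 10" --pt "0 0 0 0 0 0 10" --pt "0 0 0 0 0 0 10" --pt "0 0 -2 0 0 0 10" --pt "0 0 -4 0 0 0 10" --pt "0 0 -8 0 0 0 10" --pt "0 0 -15 0 0 0 10" --pt "0 0 -30 0 0 0 10" --pt "0 0 -40 0 0 0 10" --pt "0 0 -40 0 0 0 10" --pt "0 0 -40 0 0 0 10" --pt "0 0 -40 0 0 0 10" --pt "0 0 0 0 0 0 10" --pt "0 0 0 0 0 0 10" --pt "0 0 0 0 0 0 10" --squeeze 50

```text
time: 8.15
tool_pos: [542.8, 289.9, 255.3]
orientation: [-0.001, 0.675, 0.737, -0.002]
ft_force: [0.6, 0.3, -1.7]
finger_gap: 19.9
gripper_force: 50.0
```

Run:
```python
from h import *
s=r.sense(); p=s['tool_pos']; q=s['orientation']; M=att(q); g=p+M[:,2]*-18.8
print(p.round(1),q.round(4),s['ft_force'].round(2),s['time'],s['finger_gap'])
print('pred tip',g-161*M[:,0])
for n in ['top','side']:
    im,d,W=cloud(n); W=W.copy(); W[...,2]-=(-1.2 if n=='top' else .85)
    L=W-g; a=L@-M[:,0]; b=L@M[:,1]; c=L@-M[:,2]
    m=(a>75)&(a<175)&(abs(b)<25)&(abs(c)<30); 
    for lo in (75,100,125,150):
        k=m&(a>=lo)&(a<lo+25)
        if k.sum(): print(n,lo,k.sum(),'b',np.median(b[k]).round(1),'c',np.median(c[k]).round(1))
    print(n,'a max',np.sort(a[m])[-5:].round(1))
    m=(a>45)&(a<72)&(abs(b)<25)&(abs(c)<30)&(np.hypot(b,c)>10); print('collar a',np.median(a[m]),m.sum())
    np.savez(n+'1.npz',im=im,W=W)
```

```text
[542.8 289.9 255.3] [-0.001   0.6754  0.7375 -0.0019] [ 0.64  0.3  -1.74] 8.15 19.854676534628446
pred tip [556.9511779  129.5756238  274.31452581]
top 75 58 b -1.2 c 1.3
top 100 55 b -1.4 c 1.2
top 125 55 b -1.4 c 1.1
top 150 30 b -1.1 c 1.3
top a max [161.  162.3 162.7 162.7 162.9]
collar a 62.15158742138393 73
side 125 4 b -4.6 c -0.4
side 150 5 b -3.1 c -0.2
side a max [152.9 156.4 157.8 158.4 159.8]
collar a 58.61421989778205 16
```

Rod is held firmly, aligned and centred, with its axis about 2.5 mm below the grasp point. Now I'll yaw and pitch it to the tube's slant.

Call:
play_rows --pt "0 0 -25 0 0 -3.8 10" --pt "0 0 -20 0 8 0 10" --pt "0 0 0 0 8 0 10" --pt "0 0 0 0 8 0 10" --pt "0 0 0 0 8 0 10" --pt "0 0 0 0 8 0 10" --pt "0 0 0 0 0 0 10" --pt "0 0 0 0 0 0 10"

```text
time: 9.05
tool_pos: [544.1, 289.5, 300.9]
orientation: [-0.259, 0.613, 0.713, 0.221]
ft_force: [-0.1, 0.5, -0.6]
finger_gap: 19.7
gripper_force: 50.0
```

```bash
cat >> h.py <<'E'
Mth=np.array([458,-96,155.]); PSI=np.radians(8.8); OFF=16.3
h_=np.array([-np.sin(PSI),np.cos(PSI),0]); u_=h_*np.cos(np.radians(40))+np.array([0,0,np.sin(np.radians(40))])
zt=h_*np.sin(np.radians(40))-np.array([0,0,np.cos(np.radians(40))])
Rt=np.stack([u_,np.cross(zt,u_),zt],1)
def tcp_for(dist): return Mth+u_*(161+dist)+zt*OFF   # tip 'dist' outside mouth
def report(dist):
    s=r.sense(); M=att(s['orientation']); p=s['tool_pos']
    print('t',s['time'],'p',p.round(1),'F',s['ft_force'].round(1),'q',s['joint_pos'].round(2))
    print('tool shift',(M.T@(tcp_for(dist)-p)).round(1),'rotvec deg',np.degrees(R.from_matrix(M.T@Rt).as_rotvec()).round(2))
    tip=p-M[:,2]*OFF-M[:,0]*161; e=tip-Mth; print('tip out',(e@u_).round(1),'lat y',(e@Rt[:,1]).round(1),'lat z',(e@zt).round(1))
E
python3 -c "
from h import *
report(40)"
```

```text
t 9.05 p [544.1 289.5 300.9] F [-0.1  0.5 -0.6] q [ 0.02  0.45  1.36  0.69  1.48 -0.25]
tool shift [-175.2 -143.8 -107.6] rotvec deg [-0.09  0.16 -0.15]
tip out 214.6 lat y 143.7 lat z 107.9
```

Call:
play_rows --pt "-29.2 -24 -18 0 0 0 10" --pt "-29.2 -24 -18 0 0 0 10" --pt "-29.2 -24 -18 0 0 0 10" --pt "-29.2 -24 -18 0 0 0 10" --pt "-29.2 -24 -18 0 0 0 10" --pt "-29.2 -24 -18 0 0 0 10" --pt "0 0 0 0 0 0 10" --pt "0 0 0 0 0 0 10" --pt "0 0 0 0 0 0 10"

```text
time: 9.95
tool_pos: [433.3, 67.9, 272.8]
orientation: [-0.259, 0.611, 0.715, 0.222]
ft_force: [-0.1, -0.0, -1.5]
finger_gap: 19.5
gripper_force: 50.0
```

Run:
```python
from h import *
report(40)
T=[]
s=r.sense(); M=att(s['orientation']); p=s['tool_pos']; tip=p-M[:,2]*OFF-M[:,0]*161
for n in ['top','side']:
    im,d,W=cloud(n); W=W.copy(); W[...,2]-=(-1.2 if n=='top' else .85); np.savez(n+'2.npz',im=im,W=W)
    c=r.get_calibration(n); A=att(c['attitude'])
    def pix(P):
        q=A.T@(P-np.array(c['origin'])); return np.array([c['cy']-c['fy']*q[1]/-q[2], c['cx']+c['fx']*q[0]/-q[2]])
    print(n,'pix tip',pix(tip),'mouth',pix(Mth))
    # rod points
    L=W-tip; a=L@M[:,0]; b=L@M[:,1]; cc=L@M[:,2]
    m=(a>5)&(a<95)&(abs(b)<15)&(abs(cc)<15); print(' rod n',m.sum(),'b',np.median(b[m]),'c',np.median(cc[m]))
    m=(a>-10)&(a<10)&(abs(b)<12)&(abs(cc)<12); print(' tip amin',np.sort(a[m])[:4])
    i,j=np.round(pix(Mth)).astype(int); cr=cv2.resize(im[i-30:i+30,j-40:j+40],None,fx=8,fy=8,interpolation=cv2.INTER_CUBIC)
    for P,col in ((Mth,(255,0,0)),(tip,(0,255,0)),(Mth-90*u_,(255,0,255)),(tip+90*M[:,0],(0,255,255))):
        y,x=(pix(P)-[i-30,j-40])*8+4; cv2.circle(cr,(int(x),int(y)),3,col,-1)
    for sgn in np.linspace(0,2*np.pi,40):
        P=Mth+15.5*(np.cos(sgn)*Rt[:,1]+np.sin(sgn)*zt); y,x=(pix(P)-[i-30,j-40])*8+4; cv2.circle(cr,(int(x),int(y)),1,(255,255,0),-1)
    T.append(cr)
cv2.imwrite('pics/in1.png',cv2.resize(np.vstack(T),None,fx=.62,fy=.62)[:,:,::-1])
```

```text
t 9.95 p [433.3  67.9 272.8] F [-0.1 -0.  -1.5] q [-0.44  0.29  1.68  0.56  1.6  -0.7 ]
tool shift [-1.7 -0.7 -0. ] rotvec deg [-0.05  0.11  0.15]
tip out 41.7 lat y 1.1 lat z -0.3
top pix tip [223.37092095 368.93714393] mouth [222.49920031 381.19610202]
 rod n 0 b nan c nan
 tip amin []
side pix tip [184.53258    365.42321366] mouth [188.42684624 369.45728604]
 rod n 30 b -3.550594693000395 c 2.575807028858165
 tip amin [3.15098156 8.47332582]
  return _methods._mean(a, axis=axis, dtype=dtype,
  ret = ret.dtype.type(ret / rcount)
```

View pics/in1.png

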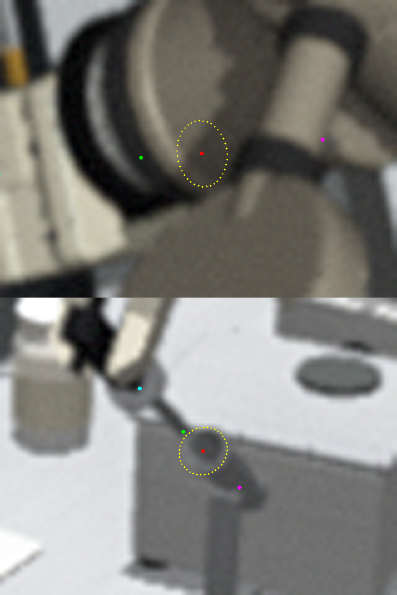

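Side view shows the rod tip just outside the mouth, close to in line, with the rim drawn about 1 px off. The top view is occluded. I'll refine the mouth from the first side and top images by matching the rim ring.

Run:
```python
from h import *
from scipy.ndimage import map_coordinates
th=np.linspace(0,2*np.pi,60,endpoint=False)
J=[];E=[]
for n,f in (('side','side0'),('side','side2'),('top','top0')):
    g=cv2.GaussianBlur(np.load(f+'.npz')['im'],(0,0),.6).mean(-1)
    c=r.get_calibration(n); A=att(c['attitude'])
    def pix(P):
        q=(P-np.array(c['origin']))@A; return np.stack([c['cy']+c['fy']*q[...,1]/q[...,2], c['cx']-c['fx']*q[...,0]/q[...,2]])
    def ring(rad): return Mth+rad*(np.cos(th)[:,None]*Rt[:,1]+np.sin(th)[:,None]*zt)
    best=[]
    for dr in np.arange(-3,3.01,.1):
        for dc in np.arange(-3,3.01,.1):
            o=np.array([[dr],[dc]])
            v=lambda rad: map_coordinates(g,pix(ring(rad))+o,order=1)
            sc=v(13.5).mean()-np.mean([v(k).mean() for k in (1,4,7,9.5)]) if n=='side' else abs(v(15.5+1.5).mean()-v(14).mean())+ (v(14).mean()-v(18).mean())*0
            best.append((sc,dr,dc))
    best.sort(reverse=True); print(f,[tuple(np.round(b,1)) for b in best[:4]])
    B=np.stack([(pix(Mth+e)-pix(Mth)) for e in np.eye(3)],1); print(' jac px/mm',B.round(3).tolist())
    sd=best[0]; print(' delta in (tooly,toolz) dirs mm:',np.linalg.lstsq(B@np.stack([Rt[:,1],zt],1),np.array(sd[1:]),rcond=None)[0].round(2),' or xy:',np.linalg.lstsq(B[:,:2],np.array(sd[1:]),rcond=None)[0].round(2))
```

```text
side0 [(np.float64(64.1), np.float64(-1.3), np.float64(0.7)), (np.float64(64.1), np.float64(-1.4), np.float64(0.7)), (np.float64(64.0), np.float64(-1.3), np.float64(0.8)), (np.float64(64.0), np.float64(-1.4), np.float64(0.8))]
 jac px/mm [[-0.086, 0.117, -0.288], [-0.275, -0.17, 0.015]]
 delta in (tooly,toolz) dirs mm: [-0.96 -4.5 ]  or xy: [ 2.98 -8.96]
side2 [(np.float64(48.8), np.float64(-1.8), np.float64(1.1)), (np.float64(48.8), np.float64(-1.8), np.float64(1.2)), (np.float64(48.8), np.float64(-1.8), np.float64(1.0)), (np.float64(48.8), np.float64(-1.9), np.float64(1.1))]
 jac px/mm [[-0.086, 0.117, -0.288], [-0.275, -0.17, 0.015]]
 delta in (tooly,toolz) dirs mm: [-1.74 -6.32]  or xy: [  3.79 -12.64]
top0 [(np.float64(9.4), np.float64(1.1), np.float64(-0.6)), (np.float64(9.4), np.float64(1.2), np.float64(-0.6)), (np.float64(9.4), np.float64(1.4), np.float64(-0.5)), (np.float64(9.4), np.float64(1.0), np.float64(-0.6))]
 jac px/mm [[-0.427, 0.012, -0.042], [-0.021, -0.428, 0.055]]
 delta in (tooly,toolz) dirs mm: [-2.13  2.51]  or xy: [-2.53  1.52]
```

Call:
play_rows --pt "-12 -0.4 0 0 0 0 10" --pt "-12 -0.4 0 0 0 0 10" --pt "-12 0 0 0 0 0 10" --pt "0 0 0 0 0 0 10" --pt "0 0 0 0 0 0 10"

```text
time: 10.55
tool_pos: [436.4, 39.3, 248.8]
orientation: [-0.26, 0.612, 0.713, 0.223]
ft_force: [0.7, -0.5, -1.3]
finger_gap: 19.9
gripper_force: 50.0
```

Run:
```python
from h import *
report(5)
s=r.sense(); M=att(s['orientation']); p=s['tool_pos']; tip=p-M[:,2]*OFF-M[:,0]*161
im,d,W=cloud('side'); c=r.get_calibration('side'); A=att(c['attitude'])
def pix(P):
    q=A.T@(P-np.array(c['origin'])); return np.array([c['cy']+c['fy']*q[1]/q[2], c['cx']-c['fx']*q[0]/q[2]])
i,j=185,366; k=14
cr=cv2.resize(im[i-18:i+18,j-20:j+20],None,fx=k,fy=k,interpolation=cv2.INTER_CUBIC); raw=cr.copy()
def dot(P,col):
    y,x=(pix(P)-[i-18,j-20]+.5)*k; cv2.circle(cr,(int(x),int(y)),2,col,-1)
for a in np.arange(0,61,5): dot(tip+a*M[:,0],(0,255,0))
for t in np.linspace(0,6.28,40): dot(Mth+15.5*(np.cos(t)*Rt[:,1]+np.sin(t)*zt),(255,255,0))
cv2.imwrite('pics/in2.png',cv2.resize(np.hstack([cr,raw]),None,fx=.71,fy=.71)[:,:,::-1])
```

```text
t 10.55 p [436.4  39.3 248.8] F [ 0.7 -0.5 -1.3] q [-0.49  0.34  1.68  0.54  1.58 -0.77]
tool shift [0.8 0.6 0.1] rotvec deg [-0.02 -0.05 -0.06]
tip out 4.2 lat y -0.8 lat z -0.0
```

View pics/in2.png

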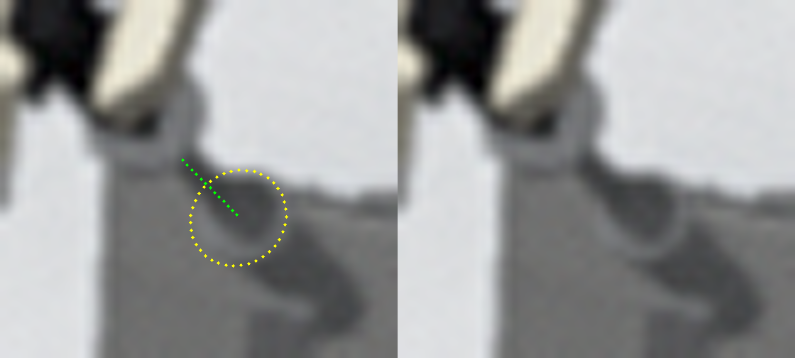

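The side crop shows the rod heading into the rim: the tip is about at (610,188) and the rim centre near (638,209). Alignment is within about 1 mm. I'll insert in gentle stages, watching force.

Call:
play_rows --pt "-5 0 -0.4 0 0 0 10" --pt "-5 0 0 0 0 0 10" --pt "-5 0 0 0 0 0 10" --pt "-5 0 0 0 0 0 10" --pt "0 0 0 0 0 0 10" --pt "0 0 0 0 0 0 10"

```text
time: 11.2
tool_pos: [438.8, 24.1, 236.5]
orientation: [-0.26, 0.611, 0.713, 0.223]
ft_force: [0.8, 0.1, -0.1]
finger_gap: 19.4
gripper_force: 50.0
```

Call:
play_rows --pt "-5 0 0 0 0 0 10" --pt "-5 0 0 0 0 0 10" --pt "0 0 0 0 0 0 10" --pt "0 0 0 0 0 0 10"

```text
time: 11.6
tool_pos: [439.9, 16.5, 230.1]
orientation: [-0.26, 0.611, 0.713, 0.222]
ft_force: [-0.4, -0.2, -2.0]
finger_gap: 19.4
gripper_force: 50.0
```

Call:
play_rows --pt "-5 0 0 0 0 0 10" --pt "-5 0 0 0 0 0 10" --pt "-5 0 0 0 0 0 10" --pt "-5 0 0 0 0 0 10" --pt "-5 0 0 0 0 0 10" --pt "-5 0 0 0 0 0 10" --pt "0 0 0 0 0 0 10" --pt "0 0 0 0 0 0 10"

```text
time: 12.4
tool_pos: [443.5, -6.1, 210.9]
orientation: [-0.26, 0.611, 0.714, 0.223]
ft_force: [-0.1, -0.0, -1.5]
finger_gap: 19.6
gripper_force: 50.0
```

```bash
python3 -c "
from h import *
report(-90); s=r.sense(); print(s['moment'], att(s['orientation']).T@s['ft_force'])"
```

```text
t 12.4 p [443.5  -6.1 210.9] F [-0.1 -0.  -1.5] q [-0.56  0.42  1.67  0.51  1.55 -0.86]
tool shift [-34.6   0.6   0.6] rotvec deg [-0.02 -0.01  0.  ]
tip out -55.4 lat y -0.6 lat z -0.5
[-0.48064499 -0.18912551  0.0252316 ] [-0.97180522 -0.11708819  1.12468964]
```

Call:
play_rows --pt "-5 0 0 0 0 0 10" --pt "-5 0 0 0 0 0 10" --pt "-5 0 0 0 0 0 10" --pt "-5 0 0 0 0 0 10" --pt "-5 0 0 0 0 0 10" --pt "-5 0 0 0 0 0 10" --pt "-4 0 0 0 0 0 10" --pt "-2 0 0 0 0 0 10" --pt "0 0 0 0 0 0 10" --pt "0 0 0 0 0 0 10"

```text
time: 13.4
tool_pos: [447.7, -33.3, 187.8]
orientation: [-0.26, 0.611, 0.714, 0.223]
ft_force: [0.4, 0.4, -2.2]
finger_gap: 19.7
gripper_force: 50.0
```

Run:
```python
from h import *
report(-100); s=r.sense(); print(s['moment'], att(s['orientation']).T@s['ft_force'])
im,d,W=cloud('side'); cv2.imwrite('pics/in3.png',cv2.resize(im[155:215,335:405],None,fx=8,fy=8,interpolation=cv2.INTER_CUBIC)[:,:,::-1])
```

```text
t 13.4 p [447.7 -33.3 187.8] F [ 0.4  0.4 -2.2] q [-0.6   0.48  1.66  0.49  1.54 -0.91]
tool shift [-8.8  0.6  0.6] rotvec deg [-0.02  0.    0.02]
tip out -91.2 lat y -0.5 lat z -0.6
[-0.51731286 -0.26627402 -0.00820079] [-1.09944271  0.45131     1.90951617]
```

View pics/in3.png

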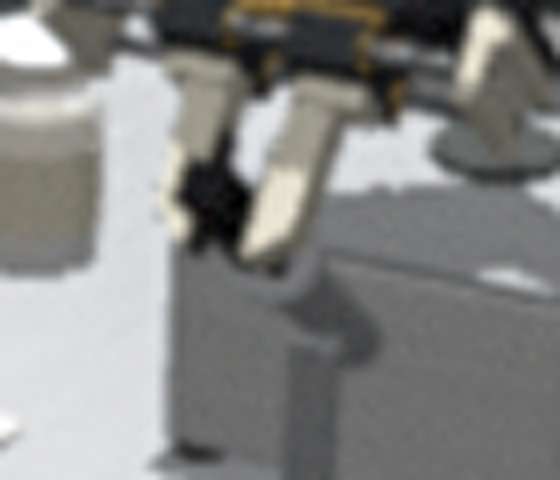

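The collar is nearly at the rim around (300,270) and no contact force yet. Creeping on.

Call:
play_rows --pt "-1 0 0 0 0 0 10" --pt "-1 0 0 0 0 0 10" --pt "-1 0 0 0 0 0 10" --pt "-1 0 0 0 0 0 10" --pt "-1 0 0 0 0 0 10" --pt "0 0 0 0 0 0 10"

```text
time: 14.05
tool_pos: [448.3, -37.2, 184.5]
orientation: [-0.26, 0.611, 0.714, 0.222]
ft_force: [0.3, 0.5, -1.1]
finger_gap: 19.5
gripper_force: 50.0
```

Call:
play_rows --pt "-0.5 0 0 0 0 0 10" --pt "-0.5 0 0 0 0 0 10" --pt "0 0 0 0 0 0 10"

```text
time: 14.35
tool_pos: [448.4, -37.7, 184.0]
orientation: [-0.26, 0.611, 0.714, 0.223]
ft_force: [-0.5, 1.3, -0.3]
finger_gap: 19.7
gripper_force: 50.0
```

Call:
play_rows --pt "-0.5 0 0 0 0 0 10" --pt "-0.5 0 0 0 0 0 10" --pt "0 0 0 0 0 0 10"

```text
time: 14.65
tool_pos: [448.3, -37.8, 184.0]
orientation: [-0.261, 0.611, 0.714, 0.223]
ft_force: [-1.6, 5.0, 4.8]
finger_gap: 19.6
gripper_force: 50.0
```

Call:
play_rows --pt "-0.5 0 0 0 0 0 10" --pt "0 0 0 0 0 0 10" --pt "0 0 0 0 0 0 10" --pt "0 0 0 0 0 0 10" --pt "0 0 0 0 0 0 10"

```text
time: 15.15
tool_pos: [448.3, -37.8, 184.0]
orientation: [-0.261, 0.611, 0.714, 0.223]
ft_force: [-1.3, 6.3, 7.1]
finger_gap: 19.7
gripper_force: 50.0
```

Run:
```python
from h import *
report(-100); s=r.sense(); M=att(s['orientation']); F=s['ft_force']-[.2,.2,-1.5]; print('dMom tool',M.T@(s['moment']-np.array([-.517,-.266,-.008])),'F tool', M.T@F)
```

```text
t 15.15 p [448.3 -37.8 184. ] F [-1.3  6.3  7.1] q [-0.61  0.49  1.65  0.49  1.53 -0.91]
tool shift [-2.8  0.7  0.6] rotvec deg [-0.03 -0.16  0.07]
tip out -97.2 lat y -0.5 lat z -0.1
dMom tool [ 0.11233727  1.52206683 -0.00807934] F tool [10.32117256 -0.51145907 -2.53201378]
```

Collar seated: motion has stopped, with about 10 N along the bore and little side force. I'll hold it, then withdraw along the axis.

Call:
play_rows --pt "-0.3 0 0 0 0 0 10" --pt "0 0 0 0 0 0 10" --pt "0 0 0 0 0 0 10" --pt "0 0 0 0 0 0 10" --pt "0 0 0 0 0 0 10" --pt "0 0 0 0 0 0 10" --pt "0 0 0 0 0 0 10" --pt "0 0 0 0 0 0 10" --pt "0 0 0 0 0 0 10" --pt "0 0 0 0 0 0 10" --pt "0 0 0 0 0 0 10" --pt "0 0 0 0 0 0 10" --pt "0 0 0 0 0 0 10" --pt "0 0 0 0 0 0 10" --pt "0 0 0 0 0 0 10" --pt "0 0 0 0 0 0 10" --pt "0 0 0 0 0 0 10" --pt "0 0 0 0 0 0 10"

```text
time: 16.95
tool_pos: [448.3, -37.8, 184.0]
orientation: [-0.261, 0.611, 0.714, 0.224]
ft_force: [-1.5, 7.9, 7.3]
finger_gap: 19.6
gripper_force: 50.0
```

Call:
play_rows --pt "2 0 0 0 0 0 10" --pt "4 0 0 0 0 0 10" --pt "6 0 0 0 0 0 10" --pt "8 0 0 0 0 0 10" --pt "8 0 0 0 0 0 10" --pt "8 0 0 0 0 0 10" --pt "8 0 0 0 0 0 10" --pt "8 0 0 0 0 0 10" --pt "8 0 0 0 0 0 10" --pt "8 0 0 0 0 0 10" --pt "8 0 0 0 0 0 10" --pt "8 0 0 0 0 0 10" --pt "8 0 0 0 0 0 10" --pt "10 0 0 0 0 0 10" --pt "20 0 0 0 0 0 10" --pt "30 0 0 0 0 0 10" --pt "30 0 0 0 0 0 10" --pt "0 0 0 0 0 0 10" --pt "0 0 0 0 0 0 10"

```text
time: 18.85
tool_pos: [427.0, 98.8, 299.9]
orientation: [-0.259, 0.611, 0.714, 0.222]
ft_force: [-0.4, -0.5, -1.6]
finger_gap: 19.4
gripper_force: 50.0
```

```bash
python3 -c "
from h import *
report(80)"
```

```text
t 18.85 p [427.   98.8 299.9] F [-0.4 -0.5 -1.6] q [-0.38  0.24  1.67  0.58  1.63 -0.63]
tool shift [-3.2  0.8  0.5] rotvec deg [-0.02  0.07  0.1 ]
tip out 83.2 lat y -0.6 lat z -0.7
```

Rod is fully out. I'll level it and carry it to the tile.

Call:
play_rows --pt "0 0 0 0 -8 0 10" --pt "0 0 0 0 -8 0 10" --pt "0 0 0 0 -8 0 10" --pt "0 0 0 0 -8 0 10" --pt "0 0 0 0 -8 0 10" --pt "0 0 0 0 0 0 10" --pt "0 0 0 0 0 0 10"

```text
time: 19.55
tool_pos: [426.8, 99.0, 298.9]
orientation: [-0.002, 0.65, 0.76, -0.0]
ft_force: [-0.2, -1.1, -1.2]
finger_gap: 19.6
gripper_force: 50.0
```

```bash
cat > fin.py <<'E'
from h import *
s=r.sense(); M=att(s['orientation']); p=s['tool_pos']; tip=p-M[:,2]*OFF-M[:,0]*161
G=np.array([643,42,108.]); print(s['time'],'p',p.round(1),'tip',tip.round(1),'shift tool',(M.T@(G-tip)).round(1),'level deg',np.degrees(np.arcsin(M[2,:2])).round(2), s['ft_force'].round(1))
E
python3 fin.py
```

```text
19.55 p [426.8  99.  298.9] tip [451.9 -60.1 314.8] shift tool [ 70.7 205.1 206.5] level deg [ 0.14 -0.13] [-0.2 -1.1 -1.2]
```

Call:
play_rows --pt "11.8 34.2 0 0 0 0 10" --pt "11.8 34.2 0 0 0 0 10" --pt "11.8 34.2 0 0 0 0 10" --pt "11.8 34.2 0 0 0 0 10" --pt "11.8 34.2 0 0 0 0 10" --pt "11.8 34.2 0 0 0 0 10" --pt "0 0 30 0 0 0 10" --pt "0 0 35 0 0 0 10" --pt "0 0 35 0 0 0 10" --pt "0 0 35 0 0 0 10" --pt "0 0 30 0 0 0 10" --pt "0 0 20 0 0 0 10" --pt "0 0 12 0 0 0 10" --pt "0 0 6 0 0 0 10" --pt "0 0 3 0 0 0 10" --pt "0 0 0 0 0 0 10" --pt "0 0 0 0 0 0 10" --pt "0 0 0 0 0 0 10"

```text
time: 21.35
tool_pos: [619.6, 200.2, 94.8]
orientation: [0.001, 0.651, 0.759, 0.001]
ft_force: [1.2, 1.5, -1.4]
finger_gap: 19.7
gripper_force: 50.0
```

```bash
python3 fin.py
python3 - <<'E'
from h import *
im,d,W=cloud('top'); im2,d2,W2=cloud('side')
for w,n,o in ((W,'top',-1.2),(W2,'side',.85)):
    m=(w[...,0]>560)&(w[...,0]<720)&(w[...,1]<125)&(w[...,1]>20)&(w[...,2]-o>85)&(w[...,2]-o<125); P=w[m]-[0,0,o]
    if len(P): print(n,len(P),'tip',P[np.argsort(P[:,1])[:4]].round(1).tolist(),'z along',[np.median(P[(P[:,1]>a)&(P[:,1]<a+20)][:,2]).round(1) for a in (40,60,80)])
    t=(w[...,0]>580)&(w[...,0]<710)&(w[...,1]<110)&(w[...,1]>-25)&(abs(w[...,2]-8)<8)&((im if n=='top' else im2).min(-1)>165)
    print(cv2.minAreaRect(w[t][:,:2].astype(np.float32)))
cv2.imwrite('pics/f.png',np.hstack([im[110:300,180:420],im2[130:320,180:420]]).repeat(1,0)[:,:,::-1])
x=cv2.imread('pics/f.png'); cv2.imwrite('pics/f2.png',cv2.resize(x,None,fx=1.66,fy=1.66))
E
```

```text
21.35 p [619.6 200.2  94.8] tip [644.3  41.1 111. ] shift tool [ 1.1 -1.1  3. ] level deg [0.01 0.1 ] [ 1.2  1.5 -1.4]
top 140 tip [[643.8, 39.1, 115.6], [641.1, 39.1, 116.1], [645.9, 41.5, 117.3], [644.7, 41.5, 112.2]] z along [np.float64(115.8), np.float64(115.5), np.float64(115.2)]
((645.0443115234375, 42.639549255371094), (134.54551696777344, 129.83404541015625), 89.9615249633789)
((644.910888671875, 42.47565460205078), (134.66883850097656, 129.59559631347656), 89.80825805664062)
```

View pics/f2.png

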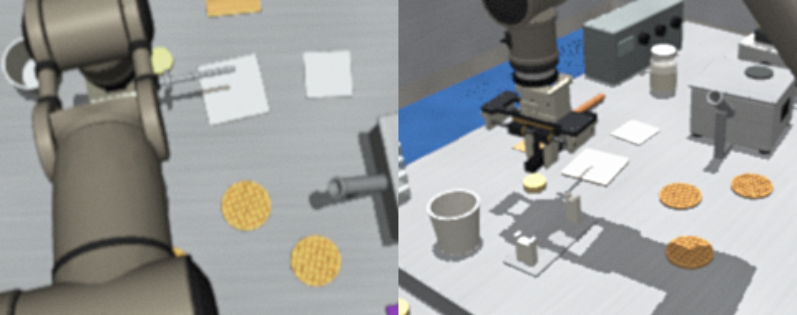

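The final picture shows the rod level over the big tile at about (235,75), with the bystanders undisturbed. I'll make a small nudge, settle and hand in.

Call:
play_rows --pt "0.5 -0.5 2.5 0 0 0 10" --pt "0 0 0 0 0 0 10" --pt "0 0 0 0 0 0 10" --pt "0 0 0 0 0 0 10" --pt "0 0 0 0 0 0 10" --pt "0 0 0 0 0 0 10" --pt "0 0 0 0 0 0 10" --pt "0 0 0 0 0 0 10"

```text
time: 22.25
tool_pos: [618.6, 200.3, 91.2]
orientation: [0.0, 0.651, 0.759, -0.0]
ft_force: [0.9, -0.4, -1.5]
finger_gap: 19.4
gripper_force: 50.0
```

```bash
python3 fin.py; python3 -c "
from workcell import r
print(r.hand_in())"
```

```text
22.25 p [618.6 200.3  91.2] tip [643.3  41.2 107.6] shift tool [ 0.8 -0.2 -0.4] level deg [-0.01 -0.  ] [ 0.9 -0.4 -1.5]
the job is handed in; nothing more can be done
None
```

The job is handed in at 22 s: the gauge went down the tube until it stopped on the rim (peak reading about 12 N, held about 2 s), was drawn right out, and is now held level and still with its tip 10 cm above the middle of the large white tile; no verdict came back, and that the collar sits flat is inferred from force and position because the gripper hid it from the cameras.

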